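Gauge reading on a sloping plate in the tilting vice

ROBOT

A 7-joint arm with a two-finger parallel gripper is mounted at the origin on the work surface. World frame = base frame: x ahead of the robot, y to its left, z up, the work surface at z = 0. Lengths are in m, angles in rad, forces in N, time in s.
With the tool pointing down it reaches from about 0.35 to 0.9 m from the base axis. Payload 8.1 kg.
Tool frame: the origin (TCP) lies at the very end of the fingers, on their centre line; the grasp point (between the pads) lies 19 mm behind it; z points along the fingers, y is the line along which they close (so a half turn about z gives the same grasp; the last joint's range is limited). The gripper opens to 92 mm and grips with 3 to 60 N. Pads are 19 mm wide; open, the fingers measure 130 mm over their backs; the gripper's body (75 mm by 190 mm) begins 47 mm behind the grasp point.
Start: joints at [1.146, 0.434, 0.025, 1.573, -0.012, 1.134, -0.075], TCP at [0.198, -0.593, 0.227] pointing down, gripper open.
Joint ranges: [-2.62, 2.62], [-0.44, 2.09], [-1.27, 1.32], [0.08, 2.57], [-1.32, 4.46], [0.12, 2], [-2.74, 2.74]. Speed limits (rad/s): [2.22, 2.22, 3.01, 3.01, 3.14, 3.14, 3.14].

INTERFACE

Orientations are given as a rotation vector (axis times angle).
In Python, from plant import read_state, get_image, sign_off gives the robot as it stands.
- The arm moves only by the tool carry_out, never from a script. Its argument "targets" is a list of rows, each an object of numbers: "dx", "dy", "dz": the shift along the tool's x, y, z in cm; "wx", "wy", "wz": the turn, a rotation vector about the tool's x, y, z in degrees; "fingers": the opening, from 0 (shut) to 1 (fully open). A call has 1 to 8 rows; each row is the pose to reach, as a shift and turn from the pose commanded when the call began, along the tool's axes at that moment; what a row does not reach only later rows make up. A row lasts 1/10 s, in which the tool goes at most 50 mm and 8.59 degrees, less where a joint would pass 70% of its speed; a pose out of reach is approached as far as the arm can. A call with a gripper value outside its range is refused whole. The fingers move at their own pace and stop on an object; the grip force is fixed at half the most. Time passes only in rows, so rows that repeat a pose let the fingers close. It gives the time, the measured TCP pose, the force, the opening and the grip force at its end, in the units of the state.
- read_state(): the state, without advancing time (a new reading comes with each control period).
- get_image(name): name is "side" or "top" or "wrist"; returns a dict with "img" (480x640x3 uint8, red, green, blue), "vertical_fov" (degrees; the focal length in pixels is half the picture's height over the tangent of half this angle, whatever the lens; pixels are square), "cx", "cy" (the principal point, pixels), "camera_from_world" (4x4, takes a point from world to camera coordinates); the wrist camera has in their place "T_tool_cam" (4x4, takes a point from camera to tool coordinates, whose origin is the TCP and whose axes are the flange's). Camera axes: x right, y down, z forward; pixel columns grow to the right and rows downward; lengths in m; the calibration is good to about 2 mm. A picture is of the moment at which its call begins: read the wrist's pose just before it. There is no depth.
- sign_off(): hands the job in; it is judged then, once.
The state is a dict: "clock": time; "qpos": joint angles; "joint_velocities": joint speeds; "effort": joint torques, N m; "tcp_pos": TCP position; "tool_rot": TCP orientation; "force": force on the tool from outside, world axes, zero at the start; "ft_torque": the same for the moment, N m; "finger_gap": opening from 0.0 (shut) to 1.0 (fully open); "grip_force": force on a finger pad.
Only numpy, scipy, OpenCV 4.12 (cv2) and the standard library are available. Lean on these libraries where they do the work, as an engineer would, in place of code of your own. Each camera call takes 0.05 s, during which the arm holds its last target. There are 200 camera calls.

TASK

Start the gauge by pushing the plunger on top of the grey readout box fully down to its stop and letting it rise again. Then lift the pen-shaped probe out of its stand and set its sprung tip on the centre of the ring mark (not the cross) on the plate in the tilting vice, square to the sloping plate, with a light push that sinks the tip about half-way into the probe, not to its stop. Finish while still holding the probe there, and leave the vice's tilt and the other things on the bench as they are.

Things in the scene. Friction and masses are not known exactly. Their poses are not given: they have to be found in the camera images.
- plunger_top (a point): top centre of the round steel plunger (30 mm across) on the grey readout box (110 x 120 x 45 mm high, fixed, left or right of the vice), beside its dark screen. Moves straight down with the plunger
- plunger (a joint): how far the plunger is pressed, m: 0 is up, 0.008 is fully down on its stop; a spring lifts it again (about 4 N when fully down)
- probe_grip (a point): grip point on the axis of the probe's black round handle (25 mm across, reaching 32 mm above and below it). The probe is a loose straight pen-like gauge, about 0.16 kg, upright in its stand, tip down. Under the handle a collar (36 mm across, 6 mm thick) rests on the stand, its underside 38 mm below this point; then a 20 mm nose, 42 mm long, and the tip. z: probe axis, tip to handle
- probe_tip (a point): the outermost point of the probe's sprung tip (round-ended steel pin, 9 mm across, sticking 16 mm out of the nose), 96 mm from probe_grip along the probe's axis when not pushed in. z points along the axis towards the handle. The tip goes straight into the probe when pushed
- tip (a joint): how far the tip is pushed into the probe, m: 0 is fully out, 0.008 is at its stop; a spring resists with about 0.9 N per mm (about 4 N when half-way in)
- probe: the same probe; origin on its axis at the underside of the collar, z towards the handle
- stand: the probe's stand, fixed, left or right of the vice: black base 100 x 90 x 12 mm, 70 x 70 mm aluminium top plate, its top 95 mm above the bench, with a 26 mm through hole in the middle in which the probe's nose hangs (lift the probe at least 65 mm straight up to clear it). Origin at the centre of the underside
- spot (a point): centre of the ring mark (dark ring 25 mm across, centre dot) on the top face of the aluminium plate (100 x 100 x 14 mm) clamped in the vice, 14 mm proud of the jaws. z points square out of the face, which slopes down towards the robot's side by 12 to 24 degrees. The ring is 12 mm from the plate's centre towards its low edge and 20 mm to the left seen from the robot; the cross is a different mark
- head: the vice's tilting head (155 x 100 mm, two jaws) with the plate clamped in it; origin on the tilt axis, 58 mm under the centre of the plate's top face; z square out of that face, -x down the slope. The head stays at its tilt unless pushed hard
- bush: bystander: loose steel bush, 40 mm across, 22 mm high, origin under its centre
- oil_bottle: bystander: white bottle, 52 mm across, 110 mm high, origin under its centre
- file: bystander: flat file with a wooden handle, 250 mm long, lying on the bench

How it is judged:
By the outcome, as a careful person would: the job done as asked, in the order asked, and still so for the second after the job is handed in, while the arm keeps its last pose, push and grip.
It also fails if it takes over 58 s, if anything falls off the work surface, if the arm or the gripper's body presses on something with over 40 N, if the wrist force passes 120 N, or if a joint passes its speed limit or range.

## Working session

There is one attempt and no reset: what is moved stays moved. The work goes in short steps, Python scripts to look and compute and a tool call to move; the robot and the scene stay as the last step left them, time stands still between calls to the robot, and variables do not carry over. Pictures are saved under pics/ and viewed, at most 10 in all, crops included, and the job is handed in when it is done.

Besides the shell and the picture viewer there is one more tool, called after "Emit:" as a command line: name --argument value ..., lists and objects as JSON in quotes. carry_out: Moves the arm, as the interface text tells. Its arguments: {"type":"object","properties":{"targets":{"type":"array"}},"required":["targets"]}

```bash
mkdir -p pics
cat > h.py <<'E'
import numpy as np, cv2, json
from scipy.spatial.transform import Rotation as R
from plant import read_state, get_image, sign_off
def snap(name,tag):
    s=read_state(); d=get_image(name); img=d.pop("img")
    cv2.imwrite(f"pics/{tag}.png",img[:,:,::-1])
    f=240/np.tan(np.radians(d["vertical_fov"])/2)
    if "T_tool_cam" in d:
        T=np.eye(4);T[:3,:3]=R.from_rotvec(s["tool_rot"]).as_matrix();T[:3,3]=s["tcp_pos"]
        Twc=T@np.array(d["T_tool_cam"])
    else: Twc=np.linalg.inv(np.array(d["camera_from_world"]))
    np.savez(f"pics/{tag}.npz",T=Twc,f=f,c=[d["cx"],d["cy"]]); return img
def ray(tag,u,v):
    z=np.load(f"pics/{tag}.npz"); r=z["T"][:3,:3]@np.array([(u-z["c"][0])/z["f"],(v-z["c"][1])/z["f"],1]); return z["T"][:3,3],r/np.linalg.norm(r)
def atz(tag,u,v,h):
    o,r=ray(tag,u,v); return o+r*(h-o[2])/r[2]
def proj(tag,p):
    z=np.load(f"pics/{tag}.npz"); q=np.linalg.inv(z["T"])@np.append(p,1); return q[:2]/q[2]*z["f"]+z["c"]
def tri(*obs):
    A=np.zeros((3,3));b=np.zeros(3)
    for t,u,v in obs:
        o,r=ray(t,u,v);P=np.eye(3)-np.outer(r,r);A+=P;b+=P@o
    x=np.linalg.solve(A,b); print("tri",x.round(4),[ (proj(t,x)-[u,v]).round(1) for t,u,v in obs]); return x
def rel(pos,rot=None):
    s=read_state();M=R.from_rotvec(s["tool_rot"])
    print("d cm",(M.inv().apply(np.array(pos)-s["tcp_pos"])*100).round(2))
    if rot is not None: print("w deg",np.degrees((M.inv()*rot).as_rotvec()).round(2))
E
python3 - <<'E'
from h import *
for n in("side","top"):
    snap(n,n+"0"); z=np.load(f"pics/{n}0.npz"); print(n,z["T"].round(3),z["f"],z["c"])
s=read_state(); print(s["tcp_pos"],s["tool_rot"],s["finger_gap"],R.from_rotvec(s["tool_rot"]).as_matrix().round(3))
E
```

```text
side [[-0.808 -0.449  0.382  0.118]
 [-0.589  0.632 -0.503  0.658]
 [-0.016 -0.631 -0.775  1.025]
 [ 0.     0.     0.     1.   ]] 615.6548157079097 [313.02865352 243.60074349]
top [[-0.008 -0.982  0.188  0.401]
 [-1.     0.005 -0.019  0.056]
 [ 0.018 -0.188 -0.982  0.976]
 [ 0.     0.     0.     1.   ]] 471.5866532833904 [317.27518018 231.75272346]
[ 0.19750591 -0.59247997  0.22602516] [-3.09965210e+00 -5.03064083e-01  5.16621962e-04] 1.0013951835560921 [[ 0.949  0.316 -0.001]
 [ 0.316 -0.949  0.001]
 [-0.    -0.001 -1.   ]]
```

View pics/side0.png

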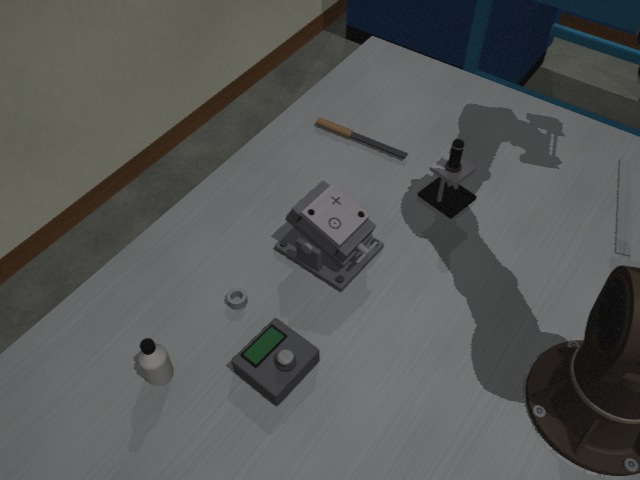

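View pics/top0.png

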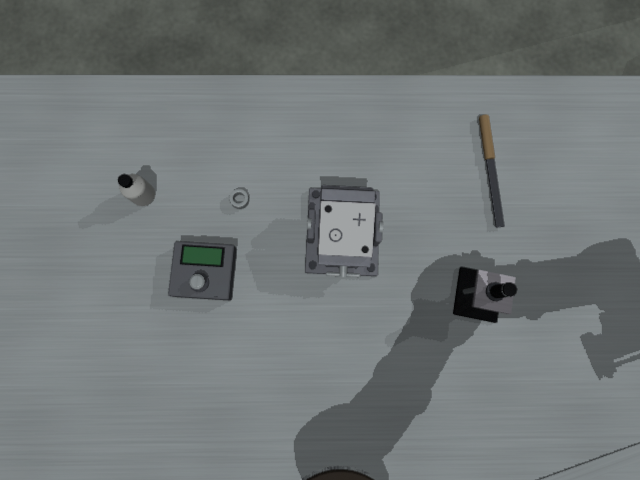

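Side view: plunger ≈(285,355), ring ≈(335,223), probe handle ≈(457,150). Top view: plunger ≈(198,281), ring ≈(336,235), probe top ≈(509,289). I'll enlarge these spots.

Run:
```python
from h import *
a=cv2.imread("pics/side0.png");b=cv2.imread("pics/top0.png")
def c(i,u,v,w=33):
    return cv2.resize(i[v-w:v+w+1-1,u-w:u+w],(264,264),interpolation=cv2.INTER_CUBIC)
cv2.imwrite("pics/crops.png",np.vstack([np.hstack([c(a,285,360),c(a,335,223),c(a,455,170)]),np.hstack([c(b,200,281),c(b,340,235),c(b,495,290)])]))
tri(("side0",285,354),("top0",198,281));tri(("side0",335,223),("top0",336,235));tri(("side0",458,142),("top0",510,289))
```

```text
tri [0.4808 0.2677 0.0704] [array([0.4, 0.1]), array([-0.2, -0.4])]
tri [0.5586 0.0055 0.1215] [array([0., 0.]), array([-0., -0.])]
tri [ 0.4547 -0.2885  0.1689] [array([0.3, 0. ]), array([-0.2, -0.3])]
```

View pics/crops.png

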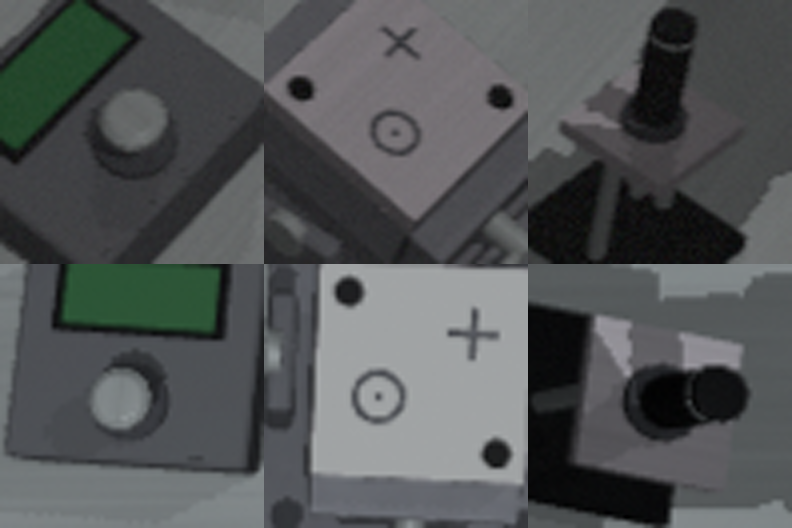

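Dot and circle centres read: plunger side (285,356.5), top (197.2,281.7); ring side (334.6,222.6), top (335.3,235); probe top side (458,142.2), top (509.3,289.2).

Run:
```python
from h import *
tri(("side0",285,356.3),("top0",197,281.5));tri(("side0",334.5,222.5),("top0",335.2,235));tri(("side0",458,142.2),("top0",509.2,289.2))
print(atz("side0",458,142.2,.165),atz("top0",509.2,289.2,.165))
rel([.5,0,.36],R.from_matrix(np.diag([1,-1,-1.])))
print(np.round(get_image("wrist")["T_tool_cam"],3))
```

```text
tri [0.4797 0.2701 0.0672] [array([0.2, 0. ]), array([-0.1, -0.2])]
tri [0.5583 0.0073 0.1247] [array([0.1, 0. ]), array([-0.1, -0.1])]
tri [ 0.4542 -0.2868  0.1699] [array([0.2, 0. ]), array([-0.1, -0.2])]
[ 0.45642544 -0.29201294  0.165     ] [ 0.45417441 -0.28905881  0.165     ]
d cm [ 47.43 -46.66 -13.34]
w deg [-0.08  0.02 18.44]
[[ 0.001 -0.963 -0.271  0.073]
 [ 1.     0.001 -0.001 -0.   ]
 [ 0.001 -0.271  0.963 -0.158]
 [ 0.     0.     0.     1.   ]]
```

Emit:
carry_out --targets '[{"dx": 24, "dy": -23, "dz": -9, "wz": 9}, {"dx": 24, "dy": -23, "dz": -9, "wz": 9}, {"dx": 24, "dy": -23, "dz": -9, "wz": 9}, {"dx": 24, "dy": -23, "dz": -9, "wz": 9}, {"dx": 24, "dy": -23, "dz": -9, "wz": 9}, {"dx": 24, "dy": -23, "dz": -9, "wz": 9}, {"dx": 24, "dy": -23, "dz": -9, "wz": 9}, {"dx": 24, "dy": -23, "dz": -9, "wz": 9}]'

```text
validation failed for argument at $.ta...
```

Run:
```python
from h import *
rel([.48,0,.36],R.from_matrix(np.diag([1,-1,-1.])))
```

```text
d cm [ 45.54 -47.3  -13.34]
w deg [-0.07  0.02 18.44]
```

Emit:
carry_out --targets '[{"dx": 24, "dy": -23, "dz": -9, "wx": 0, "wy": 0, "wz": 9, "fingers": 1}, {"dx": 24, "dy": -23, "dz": -9, "wx": 0, "wy": 0, "wz": 9, "fingers": 1}, {"dx": 24, "dy": -23, "dz": -9, "wx": 0, "wy": 0, "wz": 9, "fingers": 1}, {"dx": 24, "dy": -23, "dz": -9, "wx": 0, "wy": 0, "wz": 9, "fingers": 1}, {"dx": 24, "dy": -23, "dz": -9, "wx": 0, "wy": 0, "wz": 9, "fingers": 1}, {"dx": 24, "dy": -23, "dz": -9, "wx": 0, "wy": 0, "wz": 9, "fingers": 1}, {"dx": 24, "dy": -23, "dz": -9, "wx": 0, "wy": 0, "wz": 9, "fingers": 1}, {"dx": 24, "dy": -23, "dz": -9, "wx": 0, "wy": 0, "wz": 9, "fingers": 1}]'

```text
clock: 0.95
tcp_pos: [0.3563, -0.2936, 0.3185]
tool_rot: [3.13, 0.272, 0.006]
force: [-0.2, -0.3, 0.3]
finger_gap: 1.002
grip_force: 0.0
```

Run:
```python
from h import *
rel([.48,0,.36],R.from_matrix(np.diag([1,-1,-1.])))
```

```text
d cm [ 17.27 -26.78  -4.11]
w deg [ 0.01 -0.2   9.95]
```

Emit:
carry_out --targets '[{"dx": 17.2, "dy": -26.8, "dz": -4, "wx": 0, "wy": 0, "wz": 9.5, "fingers": 0}, {"dx": 17.2, "dy": -26.8, "dz": -4, "wx": 0, "wy": 0, "wz": 9.5, "fingers": 0}, {"dx": 17.2, "dy": -26.8, "dz": -4, "wx": 0, "wy": 0, "wz": 9.5, "fingers": 0}, {"dx": 17.2, "dy": -26.8, "dz": -4, "wx": 0, "wy": 0, "wz": 9.5, "fingers": 0}, {"dx": 17.2, "dy": -26.8, "dz": -4, "wx": 0, "wy": 0, "wz": 9.5, "fingers": 0}, {"dx": 17.2, "dy": -26.8, "dz": -4, "wx": 0, "wy": 0, "wz": 9.5, "fingers": 0}, {"dx": 17.2, "dy": -26.8, "dz": -4, "wx": 0, "wy": 0, "wz": 9.5, "fingers": 0}, {"dx": 17.2, "dy": -26.8, "dz": -4, "wx": 0, "wy": 0, "wz": 9.5, "fingers": 0}]'

```text
clock: 1.75
tcp_pos: [0.4794, -0.002, 0.3568]
tool_rot: [-3.14, -0.009, -0.001]
force: [0.6, 0.0, -1.3]
finger_gap: 0.354
grip_force: 0.0
```

Run:
```python
from h import *
i=snap("wrist","w1"); rel([.48,.27,.12],R.from_matrix(np.diag([1,-1,-1.])))
print(read_state()["joint_velocities"])
```

```text
d cm [  0.21 -27.47  23.65]
w deg [-0.03  0.03  0.15]
[ 0.03724561 -0.01143694  0.04977666  0.02553029  0.01054294  0.00155311
  0.02291098]
```

View pics/w1.png

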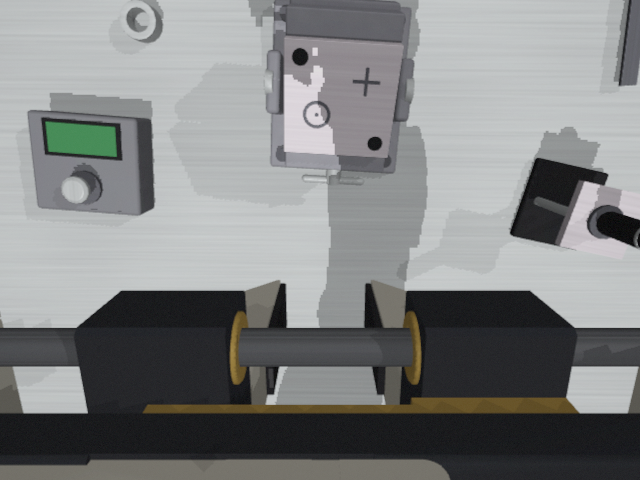

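Wrist view: ring ≈(317,114), plunger ≈(75,188), plate corners ≈(288,37),(403,42),(388,158),(283,152). I'll enlarge the plate in all three views for a pose fit.

Run:
```python
from h import *
def c(n,u,v,w,h,k):
    return cv2.resize(cv2.imread(f"pics/{n}.png")[v:v+h,u:u+w],(w*k,h*k),interpolation=cv2.INTER_CUBIC)
A=c("side0",280,175,100,90,4);B=c("top0",300,180,90,100,3);C=c("w1",265,0,150,165,3)
o=np.zeros((600,800,3),np.uint8);o[:360,:400]=A;o[:300,405:675]=B
cv2.imwrite("pics/c2a.png",o[:360]);
D=c("w1",25,100,130,120,2)
p=np.zeros((500,800,3),np.uint8);p[:495,:450]=C;p[:240,460:720]=D;cv2.imwrite("pics/c2b.png",p)
```

```text
(no output)
```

View pics/c2a.png

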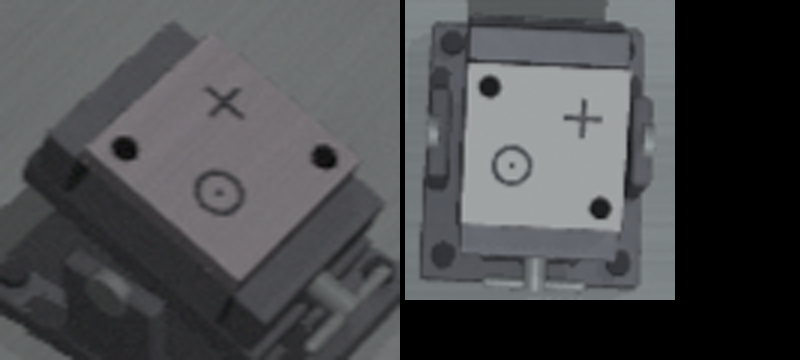

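View pics/c2b.png

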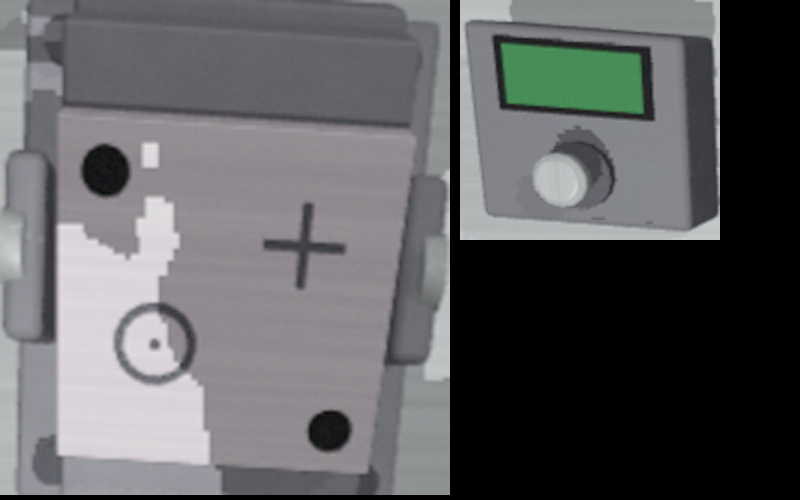

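```bash
cat > fit.py <<'E'
from h import *
from scipy.optimize import least_squares
g=lambda k,ox,oy,l:[((u+.5)/k-.5+ox,(v+.5)/k-.5+oy) for u,v in l]
# HL HR LR LL ring cross holeHL holeLR
O={"side0":g(4,280,175,[(88,148),(210,37),(357,168),(238,280),(219,192),(224,102),(123,149),(323,157)]),
"top0":g(3,300,180,[(65,64),(226,71),(213,230),(57,222),(106,165),(177,118),(84,87),(195,208)]),
"w1":g(3,265,0,[(58,110),(412,130),(367,472),(58,455),(154,344),(305,246),(105,170),(329,430)])}
def pose(x): return x[:3],R.from_euler("ZYX",[x[3],-x[4],x[5]]) # z=normal, +x up the slope
def res(x):
    c,r=pose(x);P=np.array([[.05,.05],[.05,-.05],[-.05,-.05],[-.05,.05],[-.012,.02],x[6:8],x[8:10],x[10:12]])
    W=c+r.apply(np.c_[P,np.zeros(8)]);e=[]
    for i,t in enumerate(O):
        b=x[12+3*i:15+3*i]
        for w,o in zip(W,O[t]): e+=list((proj(t,w+b)-o)/.5)
        e+=list(b/.0015)
    return np.array(e+[x[5]/np.radians(.5)])
x0=np.r_[.57,-.01,.13,0,.3,0,.02,-.02,.03,.03,-.03,-.03,np.zeros(9)]
s=least_squares(res,x0,loss="soft_l1");x=s.x
c,r=pose(x);spot=c+r.apply([-.012,.02,0]);n=r.apply([0,0,1])
cov=np.linalg.pinv(s.jac.T@s.jac)
print("cost",s.cost,"c",c.round(4),"yaw tilt roll",np.degrees(x[3:6]).round(2),"sd",np.degrees(np.sqrt(np.diag(cov)[3:6])).round(2))
print("marks",x[6:12].round(4),"bias",x[12:].round(4));print("spot",spot.round(4),"n",n.round(4)); print(res(x).round(1))
E
python3 fit.py
python3 - <<'E'
from h import *
tri(("side0",285,356.3),("top0",197,281.5),("w1",75.2,189.7))
tri(("side0",334.5,222.5),("top0",335.2,235),("w1",316.2,114.5))
E
```

```text
cost 19.858174299107556 c [ 0.5707 -0.014   0.1222] yaw tilt roll [-2.92 16.68  0.55] sd [0.24 0.96 0.66]
marks [ 0.0184 -0.0226  0.0356  0.0362 -0.0366 -0.0362] bias [ 0.001  -0.0014  0.0008 -0.0003  0.0002 -0.0009 -0.0006  0.001   0.0001]
spot [0.5602 0.0066 0.1189] n [-0.2871  0.005   0.9579]
[-2.3  0.1 -0.2 -1.7  1.9 -4.5  0.5  0.2 -0.8  0.5 -0.1  1.   0.2  0.7
  0.5  0.5  0.7 -1.   0.5 -1.5 -1.3 -0.3 -1.   2.1  0.4 -1.2  1.1  0.4
 -0.1  0.8  0.6  0.  -0.3  0.1  0.2 -0.2  0.1 -0.6 -0.8  0.8  1.8  1.9
 -0.1 -0.  -0.8 -0.1  0.8 -1.8 -0.1 -0.4  0.1 -0.1 -0.  -0.4 -0.4  0.7
  0.1  1.1]
tri [0.4795 0.2704 0.0682] [array([ 0.1, -0.1]), array([-0.3, -0.1]), array([0.5, 0.1])]
tri [0.5584 0.0074 0.1248] [array([0.1, 0. ]), array([-0.1, -0.2]), array([0.3, 0.3])]
```

Emit:
carry_out --targets '[{"dx": 0.2, "dy": -27.4, "dz": 16, "wx": 0, "wy": 0, "wz": 0, "fingers": 0}, {"dx": 0.2, "dy": -27.4, "dz": 20, "wx": 0, "wy": 0, "wz": 0, "fingers": 0}, {"dx": 0.2, "dy": -27.4, "dz": 26, "wx": 0, "wy": 0, "wz": 0, "fingers": 0}, {"dx": 0.2, "dy": -27.4, "dz": 26, "wx": 0, "wy": 0, "wz": 0, "fingers": 0}, {"dx": 0.2, "dy": -27.4, "dz": 26, "wx": 0, "wy": 0, "wz": 0, "fingers": 0}, {"dx": 0.2, "dy": -27.4, "dz": 26, "wx": 0, "wy": 0, "wz": 0, "fingers": 0}, {"dx": 0.2, "dy": -27.4, "dz": 26, "wx": 0, "wy": 0, "wz": 0, "fingers": 0}, {"dx": 0.2, "dy": -27.4, "dz": 26, "wx": 0, "wy": 0, "wz": 0, "fingers": 0}]'

```text
clock: 2.6
tcp_pos: [0.4798, 0.2675, 0.0937]
tool_rot: [3.14, -0.002, -0.004]
force: [-0.1, -0.6, 0.1]
finger_gap: 0.0
grip_force: 0.0
```

Run:
```python
from h import *
rel([.4795,.2704,.075],R.from_matrix(np.diag([1,-1,-1.])));print(read_state()["finger_gap"],read_state()["force"])
```

```text
d cm [-0.03 -0.29  1.86]
w deg [ 0.1   0.15 -0.06]
0.00019199308985013978 [-0.13879737 -0.5652655   0.12430221]
```

Emit:
carry_out --targets '[{"dx": 0, "dy": -0.1, "dz": 1, "wx": 0, "wy": 0, "wz": 0, "fingers": 0}, {"dx": 0, "dy": -0.1, "dz": 2, "wx": 0, "wy": 0, "wz": 0, "fingers": 0}, {"dx": 0, "dy": -0.1, "dz": 2.6, "wx": 0, "wy": 0, "wz": 0, "fingers": 0}, {"dx": 0, "dy": -0.1, "dz": 3, "wx": 0, "wy": 0, "wz": 0, "fingers": 0}, {"dx": 0, "dy": -0.1, "dz": 3, "wx": 0, "wy": 0, "wz": 0, "fingers": 0}]'

```text
clock: 3.1
tcp_pos: [0.4814, 0.2672, 0.067]
tool_rot: [3.141, -0.005, 0.001]
force: [-0.1, -2.4, 3.0]
finger_gap: 0.002
grip_force: 1.2
```

Emit:
carry_out --targets '[{"dx": 0, "dy": 0, "dz": 0.2, "wx": 0, "wy": 0, "wz": 0, "fingers": 0}, {"dx": 0, "dy": 0, "dz": 0.4, "wx": 0, "wy": 0, "wz": 0, "fingers": 0}, {"dx": 0, "dy": 0, "dz": 0.4, "wx": 0, "wy": 0, "wz": 0, "fingers": 0}]'

```text
clock: 3.4
tcp_pos: [0.4814, 0.2684, 0.0633]
tool_rot: [3.141, -0.003, 0.002]
force: [0.4, -4.2, 5.4]
finger_gap: 0.001
grip_force: 3.0
```

Emit:
carry_out --targets '[{"dx": 0, "dy": 0, "dz": 0.2, "wx": 0, "wy": 0, "wz": 0, "fingers": 0}, {"dx": 0, "dy": 0, "dz": 0.3, "wx": 0, "wy": 0, "wz": 0, "fingers": 0}, {"dx": 0, "dy": 0, "dz": 0.3, "wx": 0, "wy": 0, "wz": 0, "fingers": 0}]'

```text
clock: 3.7
tcp_pos: [0.4817, 0.2685, 0.0626]
tool_rot: [3.141, -0.003, 0.005]
force: [-6.0, -8.6, 35.7]
finger_gap: 0.007
grip_force: 17.3
```

Emit:
carry_out --targets '[{"dx": 0, "dy": 0, "dz": -0.5, "wx": 0, "wy": 0, "wz": 0, "fingers": 0}, {"dx": 0, "dy": 0, "dz": -2, "wx": 0, "wy": 0, "wz": 0, "fingers": 0}, {"dx": 0, "dy": 0, "dz": -6, "wx": 0, "wy": 0, "wz": 0, "fingers": 0}, {"dx": 0, "dy": 0, "dz": -11, "wx": 0, "wy": 0, "wz": 0, "fingers": 0}, {"dx": 0, "dy": 0, "dz": -16, "wx": 0, "wy": 0, "wz": 0, "fingers": 0}, {"dx": 0, "dy": 0, "dz": -18, "wx": 0, "wy": 0, "wz": 0, "fingers": 0}, {"dx": 0, "dy": 0, "dz": -18, "wx": 0, "wy": 0, "wz": 0, "fingers": 0}]'

```text
clock: 4.4
tcp_pos: [0.4821, 0.2704, 0.2435]
tool_rot: [-3.138, 0.001, -0.009]
force: [1.2, -0.5, -0.3]
finger_gap: 0.005
grip_force: 0.0
```

Run:
```python
from h import *
snap("wrist","w2"); snap("top","top1"); s=read_state();print(s["tcp_pos"],s["force"])
print(proj("w2",np.array([.4795,.2704,.0682])))
a=cv2.imread("pics/top0.png");b=cv2.imread("pics/top1.png")
print(a[247:264,185:222].mean((0,1)),b[247:264,185:222].mean((0,1)))
```

```text
[0.4805606  0.26877579 0.23955441] [-0.43579045 -0.12963154 -0.73658159]
[326.70515997 218.02490923]
[51.56597774 79.46899841 42.3036566 ] [47.02702703 54.58187599 39.41335453]
```

View pics/w2.png

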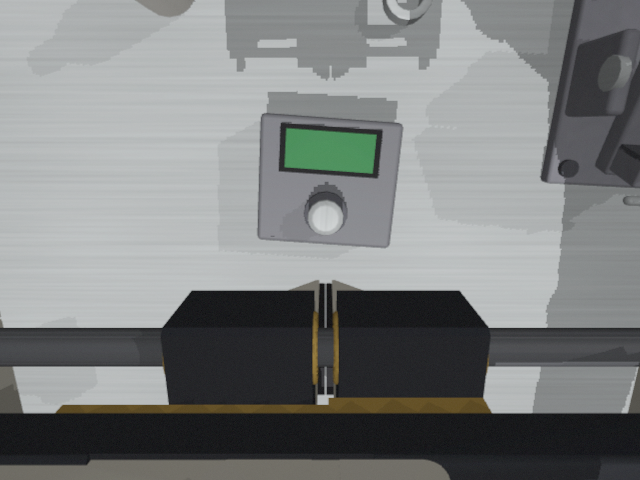

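Wrist view: plunger is back up at (326,217), exactly where predicted; box undisturbed. Now over to the probe.

Emit:
carry_out --targets '[{"dx": -1, "dy": 28, "dz": -3, "wx": 0, "wy": 0, "wz": 0, "fingers": 1}, {"dx": -1, "dy": 28, "dz": -3, "wx": 0, "wy": 0, "wz": 0, "fingers": 1}, {"dx": -1, "dy": 28, "dz": -3, "wx": 0, "wy": 0, "wz": 0, "fingers": 1}, {"dx": -2, "dy": 56, "dz": -3, "wx": 0, "wy": 0, "wz": 0, "fingers": 1}, {"dx": -2, "dy": 56, "dz": -3, "wx": 0, "wy": 0, "wz": 0, "fingers": 1}, {"dx": -2, "dy": 56, "dz": -3, "wx": 0, "wy": 0, "wz": 0, "fingers": 1}, {"dx": -2, "dy": 56, "dz": -3, "wx": 0, "wy": 0, "wz": 0, "fingers": 1}, {"dx": -2, "dy": 56, "dz": -3, "wx": 0, "wy": 0, "wz": 0, "fingers": 1}]'

```text
clock: 5.3
tcp_pos: [0.4646, -0.1319, 0.2626]
tool_rot: [-3.141, 0.002, 0.004]
force: [1.0, -0.2, -0.9]
finger_gap: 0.656
grip_force: 0.0
```

Run:
```python
from h import *
rel([.455,-.289,.26],R.from_matrix(np.diag([1,-1,-1.])))
```

```text
d cm [-0.95 15.71  0.26]
w deg [-0.03  0.14 -0.06]
```

Emit:
carry_out --targets '[{"dx": -0.9, "dy": 14, "dz": 0, "wx": 0, "wy": 0, "wz": 0, "fingers": 1}, {"dx": -0.9, "dy": 14, "dz": 0, "wx": 0, "wy": 0, "wz": 0, "fingers": 1}, {"dx": -0.9, "dy": 14, "dz": 0, "wx": 0, "wy": 0, "wz": 0, "fingers": 1}, {"dx": -0.9, "dy": 14, "dz": 0, "wx": 0, "wy": 0, "wz": 0, "fingers": 1}, {"dx": -0.9, "dy": 14, "dz": 0, "wx": 0, "wy": 0, "wz": 0, "fingers": 1}, {"dx": -0.9, "dy": 14, "dz": 0, "wx": 0, "wy": 0, "wz": 0, "fingers": 1}]'

```text
clock: 5.9
tcp_pos: [0.4567, -0.2685, 0.2631]
tool_rot: [-3.14, -0.001, 0.003]
force: [0.1, 0.0, -0.1]
finger_gap: 1.0
grip_force: 0.0
```

Run:
```python
from h import *
i=snap("wrist","w3"); s=read_state();print(s["tcp_pos"],s["finger_gap"])
print(proj("w3",[.4555,-.29,.165]))
```

```text
[ 0.45691373 -0.2683052   0.2634213 ] 1.0008775075863658
[359.64487982 241.07807339]
```

View pics/w3.png

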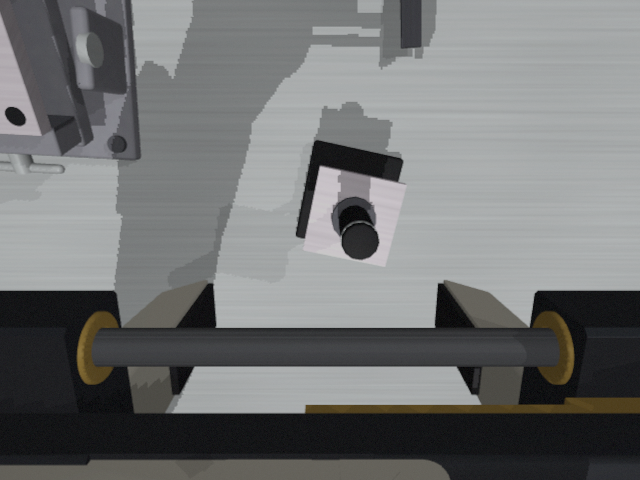

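Probe top at (360,241), matching the prediction (359.6,241.1) for (0.4555, -0.290). Descend to grip.

Emit:
carry_out --targets '[{"dx": -0.1, "dy": 2.2, "dz": 2, "wx": 0, "wy": 0, "wz": 0, "fingers": 1}, {"dx": -0.1, "dy": 2.2, "dz": 5, "wx": 0, "wy": 0, "wz": 0, "fingers": 1}, {"dx": -0.1, "dy": 2.2, "dz": 8, "wx": 0, "wy": 0, "wz": 0, "fingers": 1}, {"dx": -0.1, "dy": 2.2, "dz": 11, "wx": 0, "wy": 0, "wz": 0, "fingers": 1}, {"dx": -0.1, "dy": 2.2, "dz": 13.5, "wx": 0, "wy": 0, "wz": 0, "fingers": 1}, {"dx": -0.1, "dy": 2.2, "dz": 14.9, "wx": 0, "wy": 0, "wz": 0, "fingers": 1}, {"dx": -0.1, "dy": 2.2, "dz": 14.9, "wx": 0, "wy": 0, "wz": 0, "fingers": 1}, {"dx": -0.1, "dy": 2.2, "dz": 14.9, "wx": 0, "wy": 0, "wz": 0, "fingers": 1}]'

```text
clock: 6.75
tcp_pos: [0.4563, -0.2911, 0.1155]
tool_rot: [-3.141, -0.001, -0.0]
force: [0.8, -0.6, 0.2]
finger_gap: 0.999
grip_force: 0.0
```

Run:
```python
from h import *
rel([.4555,-.290,.114],R.from_matrix(np.diag([1,-1,-1.])))
```

```text
d cm [-0.08 -0.11  0.15]
w deg [-0.02 -0.    0.03]
```

Emit:
carry_out --targets '[{"dx": 0, "dy": -0.1, "dz": 0, "wx": 0, "wy": 0, "wz": 0, "fingers": 0.5}, {"dx": 0, "dy": -0.1, "dz": 0, "wx": 0, "wy": 0, "wz": 0, "fingers": 0.35}, {"dx": 0, "dy": -0.1, "dz": 0, "wx": 0, "wy": 0, "wz": 0, "fingers": 0.3}, {"dx": 0, "dy": -0.1, "dz": 0, "wx": 0, "wy": 0, "wz": 0, "fingers": 0.2}, {"dx": 0, "dy": -0.1, "dz": 0, "wx": 0, "wy": 0, "wz": 0, "fingers": 0}, {"dx": 0, "dy": -0.1, "dz": 0, "wx": 0, "wy": 0, "wz": 0, "fingers": 0}, {"dx": 0, "dy": -0.1, "dz": 0, "wx": 0, "wy": 0, "wz": 0, "fingers": 0}, {"dx": 0, "dy": -0.1, "dz": 0, "wx": 0, "wy": 0, "wz": 0, "fingers": 0}]'

```text
clock: 7.55
tcp_pos: [0.4558, -0.291, 0.1152]
tool_rot: [3.142, -0.002, -0.0]
force: [-0.6, 0.0, 0.4]
finger_gap: 0.357
grip_force: 0.0
```

Emit:
carry_out --targets '[{"dx": 0, "dy": 0, "dz": 0, "wx": 0, "wy": 0, "wz": 0, "fingers": 0}, {"dx": 0, "dy": 0, "dz": 0, "wx": 0, "wy": 0, "wz": 0, "fingers": 0}]'

```text
clock: 7.75
tcp_pos: [0.4558, -0.2909, 0.1152]
tool_rot: [-3.142, 0.002, 0.0]
force: [-0.1, 0.2, -0.6]
finger_gap: 0.266
grip_force: 30.0
```

Emit:
carry_out --targets '[{"dx": 0, "dy": 0, "dz": -1, "wx": 0, "wy": 0, "wz": 0, "fingers": 0}, {"dx": 0, "dy": 0, "dz": -3, "wx": 0, "wy": 0, "wz": 0, "fingers": 0}, {"dx": 0, "dy": 0, "dz": -6, "wx": 0, "wy": 0, "wz": 0, "fingers": 0}, {"dx": 0, "dy": 0, "dz": -10, "wx": 0, "wy": 0, "wz": 0, "fingers": 0}, {"dx": 0, "dy": 0, "dz": -14, "wx": 0, "wy": 0, "wz": 0, "fingers": 0}, {"dx": 0, "dy": 0, "dz": -17, "wx": 0, "wy": 0, "wz": 0, "fingers": 0}, {"dx": 0, "dy": 0, "dz": -17, "wx": 0, "wy": 0, "wz": 0, "fingers": 0}, {"dx": 0, "dy": 0, "dz": -17, "wx": 0, "wy": 0, "wz": 0, "fingers": 0}]'

```text
clock: 8.55
tcp_pos: [0.4558, -0.291, 0.2859]
tool_rot: [3.141, -0.002, 0.002]
force: [-0.4, 0.3, -2.6]
finger_gap: 0.271
grip_force: 30.0
```

```bash
cat > goal.py <<'E'
from h import *
def goal(off,spot,n,L=.0782):
    n=np.array(n)/np.linalg.norm(n); x=np.array([1,-.05,0]); x-=x@n*n; x/=np.linalg.norm(x)
    return np.array(spot)+n*(L+off), R.from_matrix(np.c_[x,np.cross(-n,x),-n])
E
python3 - <<'E'
from goal import *
s=read_state();print(s["force"],s["grip_force"],s["tcp_pos"])
p,r=goal(.08,[.559,.007,.121],[-.287,.0,.958]);print(p);rel(p,r)
E
```

```text
[-0.40016974  0.32591905 -2.57804773] 29.99957799911499 [ 0.45579493 -0.29099224  0.28590449]
[0.51359962 0.007      0.27254552]
d cm [  5.75 -29.81   1.32]
w deg [ 0.48 16.61  2.91]
```

Emit:
carry_out --targets '[{"dx": 2, "dy": -10, "dz": 0, "wx": 0, "wy": 5, "wz": 0, "fingers": 0}, {"dx": 2, "dy": -10, "dz": 0, "wx": 0, "wy": 5, "wz": 0, "fingers": 0}, {"dx": 4, "dy": -20, "dz": 0, "wx": 0, "wy": 10, "wz": 1, "fingers": 0}, {"dx": 4, "dy": -20, "dz": 0, "wx": 0, "wy": 10, "wz": 1, "fingers": 0}, {"dx": 5.7, "dy": -29.8, "dz": 0, "wx": 0.5, "wy": 16.6, "wz": 2.9, "fingers": 0}, {"dx": 5.7, "dy": -29.8, "dz": 0, "wx": 0.5, "wy": 16.6, "wz": 2.9, "fingers": 0}, {"dx": 5.7, "dy": -29.8, "dz": 1.3, "wx": 0.5, "wy": 16.6, "wz": 2.9, "fingers": 0}, {"dx": 5.7, "dy": -29.8, "dz": 1.3, "wx": 0.5, "wy": 16.6, "wz": 2.9, "fingers": 0}]'

```text
clock: 9.35
tcp_pos: [0.5111, 0.0085, 0.2695]
tool_rot: [-3.1, 0.075, -0.444]
force: [-0.3, -0.8, -2.1]
finger_gap: 0.272
grip_force: 30.0
```

Run:
```python
from goal import *
p,r=goal(.08,[.559,.007,.121],[-.287,.0,.958]);rel(p,r)
snap("wrist","w4");snap("side","side2")
s=read_state();M=R.from_rotvec(s["tool_rot"]);tip=np.array(s["tcp_pos"])+M.apply([0,0,.0782]);print("tip",tip,[proj(t,tip) for t in("w4","side2")], proj("w4",[.559,.007,.121]))
def c(n,u,v,w,h,k):
    return cv2.resize(cv2.imread(f"pics/{n}.png")[v:v+h,u:u+w],(w*k,h*k),interpolation=cv2.INTER_CUBIC)
o=np.zeros((600,800,3),np.uint8);o[:480,:400]=c("w4",120,0,400,480,1);o[:480,400:]=c("side2",280,130,100,120,4)
cv2.imwrite("pics/c4.png",o[:480])
```

```text
d cm [ 0.33  0.13 -0.22]
w deg [-0.09  0.36  0.2 ]
tip [0.53434227 0.00595668 0.19603056] [array([330.44119784, 246.21156287]), array([346.20000403, 202.20626468])] [328.00445263 213.53090236]
```

View pics/c4.png

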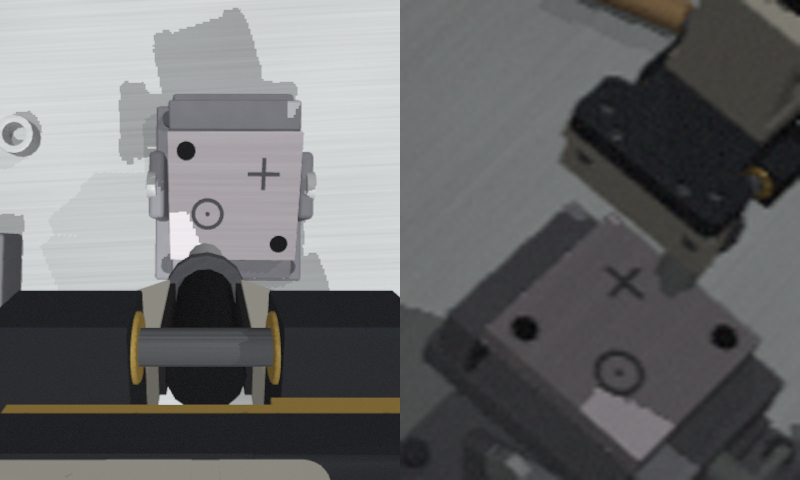

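Wrist view: ring dot at (327,213) (predicted (328,213.5)); the probe tip appears at ≈(325,247), slightly left of prediction. The side view shows the tip above the plate, clear. I'll add this view to the plate fit.

```bash
python3 - <<'E'
import re
s=open("fit.py").read()
s=s.replace('def pose','''O["w4"]=[(288,131),(422.5,132),(np.nan,)*2,(np.nan,)*2,(327,213),(383,174),(306,151),(398,244)]
for t,l in O.items(): # refine dark holes and ring/cross by centroid
    im=cv2.imread(f"pics/{t}.png",0).astype(float);h=6 if t[0]=="w" else 4
    hs={4:(11,6,6),6:(11,8,8)} 
    for k,w in ((6,13 if t[0]=="w" else 6),(7,13 if t[0]=="w" else 6)):
        u,v=np.round(l[k]).astype(int);p=im[v-w:v+w+1,u-w:u+w+1];W=np.clip(70-p,0,None) if t[0]=="w" else np.clip(p.max()*.6-p,0,None)
        n,lab=cv2.connectedComponents((W>0).astype(np.uint8));W=W*(lab==lab[w,w])
        g2=np.mgrid[-w:w+1,-w:w+1];q=(u+(W*g2[1]).sum()/W.sum(),v+(W*g2[0]).sum()/W.sum());print(t,k,np.round(l[k],1),np.round(q,1));l[k]=q
def pose''',1)
s=s.replace("x0=np.r_[.57,-.01,.13,0,.3,0,.02,-.02,.03,.03,-.03,-.03,np.zeros(9)]","x0=np.r_[.57,-.01,.13,0,.3,0,.02,-.02,.03,.03,-.03,-.03,np.zeros(12)]")
s=s.replace("return np.array(e+","return np.nan_to_num(np.array(e+").replace("radians(.5)])","radians(.3)]))")
open("fit.py","w").write(s)
E
python3 fit.py
```

```text
side0 6 [310.4 211.9] [310.8 211.7]
side0 7 [360.4 213.9] [360.7 214. ]
top0 6 [327.7 208.7] [327.7 208.5]
top0 7 [364.7 249. ] [364.6 249.1]
w1 6 [299.7  56.3] [299.7  56.3]
w1 7 [374.3 143. ] [374.2 143. ]
w4 6 [306 151] [305.6 150.3]
w4 7 [398 244] [397.9 243.5]
cost 22.88635759558565 c [ 0.5706 -0.0138  0.1213] yaw tilt roll [-3.08 16.76  0.28] sd [0.19 0.84 0.43]
marks [ 0.0186 -0.0224  0.0359  0.0365 -0.0365 -0.0363] bias [ 0.0012 -0.0023  0.001  -0.     -0.0001 -0.0008 -0.0005  0.0008  0.0003
 -0.0005  0.0007 -0.0004]
spot [0.5601 0.0068 0.118 ] n [-0.2881  0.0106  0.9575]
[-2.   0.1  0.4 -1.8  2.2 -4.4  0.6  0.4 -0.5  0.6 -0.   0.9 -0.7  1.
  0.3  0.3  0.8 -1.5  0.7 -1.3 -1.3 -0.2 -0.7  1.9  0.6 -1.3  0.9  0.4
 -0.1  0.5  0.5 -0.2 -0.2  0.2  0.  -0.  -0.  -0.5 -0.2  1.   1.9  2.9
 -0.5  0.4 -0.8 -0.5  0.8 -1.7 -0.5 -0.4  0.1 -0.5  0.2 -0.1 -0.4  0.5
  0.2 -1.3  0.2 -0.1 -0.8  0.   0.   0.   0.   0.7 -0.   0.4  0.   0.3
  0.6 -0.3 -0.1 -0.3  0.5 -0.2  0.9]
```

Run:
```python
from goal import *
p,r=goal(.015,[.5595,.007,.1195],[-.2886,.0156,.9573]);rel(p,r);print(read_state()["force"])
```

```text
d cm [ 0.18 -0.26  6.55]
w deg [-0.9   0.39 -0.31]
[ 0.05474046  0.20657768 -2.17303766]
```

Emit:
carry_out --targets '[{"dx": 0.2, "dy": -0.3, "dz": 1.5, "wx": -0.9, "wy": 0.4, "wz": 0, "fingers": 0}, {"dx": 0.2, "dy": -0.3, "dz": 3, "wx": -0.9, "wy": 0.4, "wz": 0, "fingers": 0}, {"dx": 0.2, "dy": -0.3, "dz": 4.5, "wx": -0.9, "wy": 0.4, "wz": 0, "fingers": 0}, {"dx": 0.2, "dy": -0.3, "dz": 5.7, "wx": -0.9, "wy": 0.4, "wz": 0, "fingers": 0}, {"dx": 0.2, "dy": -0.3, "dz": 6.4, "wx": -0.9, "wy": 0.4, "wz": 0, "fingers": 0}, {"dx": 0.2, "dy": -0.3, "dz": 6.4, "wx": -0.9, "wy": 0.4, "wz": 0, "fingers": 0}, {"dx": 0.2, "dy": -0.3, "dz": 6.4, "wx": -0.9, "wy": 0.4, "wz": 0, "fingers": 0}, {"dx": 0.2, "dy": -0.3, "dz": 6.4, "wx": -0.9, "wy": 0.4, "wz": 0, "fingers": 0}]'

```text
clock: 10.25
tcp_pos: [0.5338, 0.0098, 0.2122]
tool_rot: [3.099, -0.085, 0.464]
force: [0.4, -0.3, -0.6]
finger_gap: 0.268
grip_force: 30.0
```

Run:
```python
from goal import *
snap("wrist","w5");snap("side","side5");snap("top","top5")
s=read_state();M=R.from_rotvec(s["tool_rot"]);tip=np.array(s["tcp_pos"])+M.apply([0,0,.0782]);print("tip",tip,s["force"])
p,r=goal(.0,[.5595,.007,.1195],[-.2886,.0156,.9573]);rel(p,r)
for t in("w5","side5","top5"): print(t,"tip",proj(t,tip).round(1),"nose end",proj(t,tip-M.apply([0,0,.016])).round(1),"collar",proj(t,tip-M.apply([0,0,.058])).round(1),"spot",proj(t,[.5595,.007,.1195]).round(1), np.load(f"pics/{t}.npz")["f"])
def c(n,u,v,w,h,k):
    return cv2.resize(cv2.imread(f"pics/{n}.png")[v:v+h,u:u+w],(w*k,h*k),interpolation=cv2.INTER_CUBIC)
o=np.zeros((600,800,3),np.uint8);o[:400,:400]=c("w5",280,200,100,100,4);o[:400,400:]=c("side5",290,160,100,100,4);o[405:595,:240]=c("top5",295,195,80,63,3)[:190]
o[405:600,260:700]=c("w5",220,110,220,97,2)[:195]
cv2.imwrite("pics/c5.png",o)
```

```text
tip [0.55651989 0.00869109 0.13726375] [-0.28044142  0.09715555 -1.4881918 ]
d cm [-0.2   0.15  1.79]
w deg [-0.03 -0.23 -0.28]
w5 tip [326.  248.8] nose end [326.  257.2] collar [326.1 285.9] spot [328.4 243.9] 414.1590939144824
side5 tip [335.  219.1] nose end [337.1 214.9] collar [342.7 203.4] spot [334.2 223.9] 615.6548157079097
top5 tip [334.7 234.6] nose end [335.1 235.6] collar [336.2 238.4] spot [335.1 234.7] 471.5866532833904Traceback (most recent call last):
  File "<stdin>", line 8, in <module>
ValueError: could not broadcast input array from shape (189,240,3) into shape (190,240,3)
```

Run:
```python
from h import *
def c(n,u,v,w,h,k):
    return cv2.resize(cv2.convertScaleAbs(cv2.imread(f"pics/{n}.png")[v:v+h,u:u+w],alpha=1.4),(w*k,h*k),interpolation=cv2.INTER_CUBIC)
cv2.imwrite("pics/c5.png",np.hstack([c("w5",290,200,66,90,6),c("side5",295,165,66,90,6)]))
```

```text
(no output)
```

View pics/c5.png

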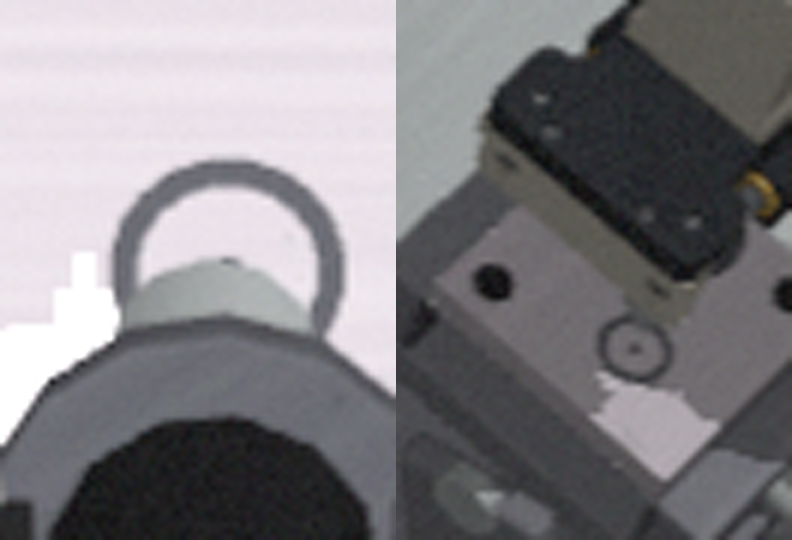

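Wrist crop: ring dot at (328.2,243.4) (predicted (328.4,243.9)); nose centred at u≈326.2 (predicted 326.0), so the probe is straight in the hand. Side: dot at (334.6,222.9). Correct laterally and approach.

Emit:
carry_out --targets '[{"dx": -0.17, "dy": 0.15, "dz": 0.3, "wx": 0, "wy": -0.2, "wz": 0, "fingers": 0}, {"dx": -0.17, "dy": 0.15, "dz": 0.7, "wx": 0, "wy": -0.2, "wz": 0, "fingers": 0}, {"dx": -0.17, "dy": 0.15, "dz": 1.1, "wx": 0, "wy": -0.2, "wz": 0, "fingers": 0}, {"dx": -0.17, "dy": 0.15, "dz": 1.1, "wx": 0, "wy": -0.2, "wz": 0, "fingers": 0}, {"dx": -0.17, "dy": 0.15, "dz": 1.1, "wx": 0, "wy": -0.2, "wz": 0, "fingers": 0}, {"dx": -0.17, "dy": 0.15, "dz": 1.1, "wx": 0, "wy": -0.2, "wz": 0, "fingers": 0}]'

```text
clock: 11.0
tcp_pos: [0.5351, 0.0084, 0.2005]
tool_rot: [3.1, -0.084, 0.457]
force: [-0.1, 0.1, -1.6]
finger_gap: 0.267
grip_force: 30.0
```

```bash
cat > st.py <<'E'
from goal import *
n=np.array([-.2886,.0156,.9573])
F=[]
import sys
for k in range(int(sys.argv[1])): get_image("top"); F.append(read_state()["force"])
F=np.array(F); print("F.n",(F@n).round(2),"mean",F.mean(0).round(2),(F@n).mean().round(2))
p,r=goal(.0,[.5598,.007,.1195],n);rel(p,r); print(proj("w5",[.5598,.007,.1195]))
E
python3 st.py 8
```

```text
F.n [-1.36 -1.74 -1.31 -0.89 -1.46 -1.43 -1.85 -1.06] mean [ 0.02  0.   -1.44] -1.39
d cm [ 0.03 -0.    0.65]
w deg [-0.04  0.01 -0.28]
[328.36704127 243.41277761]
```

Emit:
carry_out --targets '[{"dx": 0.03, "dy": 0, "dz": 0.2, "wx": 0, "wy": 0, "wz": 0, "fingers": 0}, {"dx": 0.03, "dy": 0, "dz": 0.4, "wx": 0, "wy": 0, "wz": 0, "fingers": 0}, {"dx": 0.03, "dy": 0, "dz": 0.5, "wx": 0, "wy": 0, "wz": 0, "fingers": 0}, {"dx": 0.03, "dy": 0, "dz": 0.5, "wx": 0, "wy": 0, "wz": 0, "fingers": 0}]'

```text
clock: 11.8
tcp_pos: [0.5368, 0.0082, 0.1957]
tool_rot: [3.1, -0.084, 0.457]
force: [-0.4, -0.7, -0.2]
finger_gap: 0.267
grip_force: 30.0
```

```bash
python3 st.py 8
```

```text
F.n [-0.14  0.61 -0.44  0.03 -0.81  0.7  -0.88  0.53] mean [-0.54 -0.14 -0.21] -0.05
d cm [ 0.   -0.    0.15]
w deg [-0.04  0.02 -0.27]
[328.36704127 243.41277761]
```

Emit:
carry_out --targets '[{"dx": 0, "dy": 0, "dz": 0.1, "wx": 0, "wy": 0, "wz": 0, "fingers": 0}, {"dx": 0, "dy": 0, "dz": 0.15, "wx": 0, "wy": 0, "wz": 0, "fingers": 0}, {"dx": 0, "dy": 0, "dz": 0.15, "wx": 0, "wy": 0, "wz": 0, "fingers": 0}]'

```text
clock: 12.5
tcp_pos: [0.5372, 0.0082, 0.1943]
tool_rot: [3.1, -0.084, 0.457]
force: [-1.2, -0.5, 0.5]
finger_gap: 0.264
grip_force: 30.0
```

```bash
python3 st.py 12
```

```text
F.n [0.1  1.31 0.   0.55 0.73 1.37 2.05 0.9  0.11 1.6  1.3  0.4 ] mean [-0.45 -0.07  0.77] 0.87
d cm [ 0. -0.  0.]
w deg [-0.04  0.01 -0.28]
[328.36704127 243.41277761]
```

Emit:
carry_out --targets '[{"dx": 0, "dy": 0, "dz": 0.1, "wx": 0, "wy": 0, "wz": 0, "fingers": 0}, {"dx": 0, "dy": 0, "dz": 0.16, "wx": 0, "wy": 0, "wz": 0, "fingers": 0}, {"dx": 0, "dy": 0, "dz": 0.16, "wx": 0, "wy": 0, "wz": 0, "fingers": 0}]'

```text
clock: 13.4
tcp_pos: [0.5377, 0.0082, 0.1928]
tool_rot: [3.1, -0.084, 0.457]
force: [-1.8, -0.1, 1.7]
finger_gap: 0.267
grip_force: 30.0
```

```bash
python3 st.py 24
python3 - <<'E'
from h import *
snap("wrist","w6");snap("side","side6"); s=read_state();print(s["tcp_pos"],s["clock"],s["grip_force"])
for t in("side0","side6"):
    im=cv2.imread(f"pics/{t}.png",0).astype(float)
    for u,v in((311,212),(361,214)):
        w=6;p=im[v-w:v+w+1,u-w:u+w+1];W=np.clip(p.max()*.6-p,0,None);g=np.mgrid[-w:w+1,-w:w+1];print(t,u+(W*g[1]).sum()/W.sum(),v+(W*g[0]).sum()/W.sum())
E
```

```text
F.n [3.04 3.56 1.68 3.03 2.61 2.39 1.83 2.37 2.46 2.76 2.61 2.5  1.75 1.75
 2.83 2.63 1.71 1.81 1.8  1.18 1.87 2.28 2.94 2.38] mean [-0.95 -0.37  2.15] 2.32
d cm [ 0.01 -0.   -0.16]
w deg [-0.04  0.02 -0.27]
[328.36704127 243.41277761]
[0.53764612 0.00816493 0.19283734] 14.7 29.999647736549377
side0 310.46508960573476 212.0983512544803
side0 360.9377573645866 214.268451061134
side6 310.7734768666972 211.76843792945488
side6 360.81915584415583 214.03463203463204
```

Contact force is about 3.7 N along the plate normal, so the tip is about half-way in. The vice hasn't moved, so I'm handing in.

```bash
python3 -c "
from h import *
print(sign_off())"
```

```text
the job is handed in; nothing more can be done
None
```

I pushed the plunger to its stop and let it rise, then set the probe square on the ring mark with about 3.7 N (tip about half-way in); I handed in still holding it there, with the vice unmoved, but the final tip position was checked from calculated poses, not a last look.

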